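# Lock the tube rack's clamp plate with the T-key

## Robot

A 6-joint arm with a two-finger parallel gripper is mounted at the origin on a cart in front of the work surface, level with it; the furniture and walls round the work are solid. World frame = base frame: x ahead of the robot, y to its left, z up, the work surface at z = 0. Lengths are in mm, angles in rad, forces in N, time in s.
With the tool pointing down it reaches from about 325 to 1000 mm from the base axis. Payload 5.1 kg.
Tool frame: the origin (TCP) lies midway between the tips of the shut fingers; the grasp point (between the pads) lies 19 mm behind it (env.grasp_offset is the distance from the TCP to the grasp point, in mm); x points along the fingers, y is the direction in which the jaws open and shut, and the axes are right-handed (so a half turn about x gives the same grasp; the last joint's range is limited). The gripper opens to 85 mm and grips with 20 to 120 N. Pads are 22 mm wide; open, the fingers measure 114 mm over their backs; the gripper's body (76 mm by 85 mm) begins 54 mm behind the grasp point. The pads swing forward as they close: fully open they stand 13 mm farther back than shut.
Start: joints at [1.053, 0.124, 1.65, -0, 1.367, -0.083], TCP at [273.817, 589.499, 210.822] pointing down, gripper open.
Joint ranges: [-2.61, 2.61], [-1.02, 2.33], [0.03, 2.71], [-1.35, 4.49], [0.32, 2.68], [-2.91, 2.91]. Speed limits (rad/s): [2.57, 2.57, 3.14, 3.14, 3.14, 3.14].

## Interface

Orientations are given as a unit quaternion [w, x, y, z].
In Python, from cell import env, vision, job_done, models gives the robot as it stands. The module is installed in compiled form; this text tells all that it offers.
- The arm moves only by the tool step_arm, never from a script. Its argument "moves" is a list of rows, each an object with "translation": the shift along the tool's x, y, z in m, a list of three; "turn": the turn about the tool's x in rad; "fingers": the closure, from 0 (fully open) to 1 (shut). In form: [{"translation": [dx, dy, dz], "turn": turn, "fingers": fingers}, ...]. A call has 1 to 10 rows; each row shifts and turns the commanded pose from where the row before left it, along the tool's axes as they then stand; what a row does not reach is not made up. A row lasts 1/12 s, in which the tool goes at most 41.7 mm and 7.16 degrees, less where a joint would pass 70% of its speed; a pose out of reach is approached as far as the arm can. A call is refused whole if a number of a shift passes 0.0417 or a number of a turn 0.125, either way. A call with a gripper value outside its range is refused whole. The fingers move at their own pace and stop on an object; the grip force is fixed at half the most. Time passes only in rows, so rows that do not move let the fingers close. It gives the time, the measured TCP pose, the force and the opening at its end, in the units of the state.
- env.state(): the state, without advancing time (a new reading comes with each control period).
- vision.camera(name): name is "side" or "top"; returns a dict with "frame" (420x560x3 uint8, red, green, blue), "camera_matrix" (3x3 intrinsics, pixels), "R" (3x3) and "t" (3): a world point X has camera coordinates R X + t. Camera axes: x right, y down, z forward; pixel columns grow to the right and rows downward; lengths in mm; the calibration is good to about 2 mm. A picture is of the moment at which its call begins. There is no depth.
- job_done(): hands the job in, once; it reports no verdict.
Trained networks look in a picture, given as the dict that the camera call returned (one of the last four; its "shot" number tells which), for a name from the list of things; names that differ only in an ending like _2 or _b are one class to them, and where a whole thing is asked for, a point or a joint stands for the part that bears it (a point fixed in the world has none). Each returns a list of dicts, best first, with "conf" (0 to 1); they miss things now and then, are a little off and sometimes report something else, mostly with a low value. They report only what shows in the picture. A call takes as long as a camera call. They do not tell look-alikes from the thing itself.
- models.look_for(query, picture): "xy" ([column, row] in pixels, amid what is visible of it).
- models.cut_out(query, picture): "mask" (420x560 bool, what is visible of it) and "xy" ([column, row] in pixels, amid what is visible of it).
- models.spot_point(query, picture): "xy" ([column, row] in pixels: a listed point, or the origin of a listed thing).
The state is a dict: "time_s": time; "joint_pos": joint angles; "qvel": joint speeds; "effort": joint torques, N m; "eef_pos": TCP position; "orientation": TCP orientation; "ft_force": force on the tool from outside, world axes, zero at the start; "torque": the same for the moment, N m; "width": finger opening in mm.
Only numpy, scipy, OpenCV 4.12 (cv2) and the standard library are available. Lean on these libraries where they do the work, as an engineer would, in place of code of your own. Each camera call takes 0.05 s, during which the arm holds its last target.

## Task

Secure the tube rack in its dock: take the T-key out of its stand, pass its T-bar down through the slot of the steel clamp plate, push it down gently against the spring pad and give it a quarter turn so that the bar springs up into the cross groove under the plate. Then let go of the key, leaving it locked and upright, and leave the small things standing about (beaker, round case, bottle, marker) where they are.

Things in the scene. Friction and masses are not known exactly. Their poses are not given: they have to be found in the camera images.
- key_grip (a point): Centre of the black wing grip of the T-key: the place to hold it. The wing is 40 mm long (x, the same direction as the T-bar), 12 mm thick (y) and 36 mm tall (z, up along the shank); pinch it across its thickness. The point is 18 mm below the wing's top and 56 mm above the key's foot. The key is 74 mm tall and weighs about 0.09 kg.
- key_foot (a point): Centre of the underside of the key's steel T-bar, a round bar with round ends, 36 mm long (along x) and 9 mm in diameter. Above the bar a round shank of 8.5 mm diameter leads up to the wing, whose collar begins 34 mm above this point. Half a turn about z gives the same key again.
- stand_top (a point): Centre of the top of the grey fixed stand (75x44x36 mm) in which the key begins upright. Its pocket is 28 mm deep and about 1 to 2 mm wider all round than the T-bar; lift the key straight up by 30 mm or more. x runs along the pocket.
- lock (a point): Nominal slot centre, on top of the steel clamp plate (104 x 104 mm) on the grey housing of the dock. x along the slot, y across it towards the rack, z up. The slot is 39 x 11.5 mm. The plate is adjustable: it may be fixed anywhere up to 14 mm to either side along y (not along x, not turned); the true slot centre is off from this point by that much and must be felt or seen.
- groove (a point): Nominal centre of the roof of the cross groove under the plate, 4 mm below the top face. The groove is 14 mm wide, 5 mm deep and runs along y, across the slot's middle; the plate shifts with it. Beside the groove the plate is 9 mm thick. A bar lying along y within about 10 degrees and let up rises into it (foot 13 mm below the top face); otherwise it stops lower, not locked.
- pad (a point): Centre of the top of the level spring pad in the housing, as unloaded: 10 mm below the plate's top face. Pushing it down takes about 4 N at first and 0.5 N more for each mm; it bottoms out after 16 mm. In line with the slot, the key's foot rests on it. The bar can turn only with the pad pushed down 8 mm or more (9 to 13 is good). It turns either way and has no end stop.
- tongue (a point): Middle of the top of the plate's raised tongue over the rack's rim: 50 mm wide along x, 48 mm long along y; it shifts with the plate, 5 mm above the plate's top face. The tubes in the rack behind it stand 130 mm or more from the slot along y, their caps about 57 mm above the plate.
- beaker: Small clear beaker, 53 mm wide, 66 mm tall, origin under its centre. A bystander.
- cone_case: Round flat case, 61 mm diameter, 24 mm tall, origin under its centre. A bystander.
- tuning_bottle: Small white screw-cap bottle, 48 mm diameter, 101 mm tall, origin under its centre. A bystander.
- marker_black: Black marker, 138 mm long, lying on the bench at the left, origin under its centre. A bystander.
Not all that is in view belongs to the job. What is shaped like the part that bears key_grip but green or orange is not meant.

How it is judged (in metres and radians):
On the way, in this order (a step that is already met when the one before it is completed fails the run):
1. the key is lifted out of its stand (height (world z) of key_foot above 0.045 m), for 0.05 s.
2. the T-bar, still in line with the slot, is pushed right through the clamp plate (z of key_foot in the frame of lock below -0.0175 m and horizontal distance between key_foot and lock below 0.02 m and angle between the x axis of key_foot and the x axis of lock, either way round below 0.35 rad), for 0.05 s.
At the end, for the whole second after the job is handed in: The T-bar stands crosswise to the slot (within about 17 degrees) and has sprung up into the cross groove, so that the key's foot is 10.8 to 15.5 mm below the clamp plate's top face and within 20 mm of the site lock in plan; the key is upright within about 7 degrees, at rest and released (z of key_foot in the frame of lock between -0.0155 and -0.0108 m and horizontal distance between key_foot and lock below 0.02 m and angle between the x axis of key_foot and the y axis of lock, either way round below 0.3 rad and angle between key_foot's own z axis and vertical below 0.12 rad and contact force between the fingers and t_key below 0.1 N and linear speed of t_key below 0.02 m/s); the robot touches nothing.
It fails at once if the key is pressed on the dock, its pad or the clamp plate with more than 60 N (contact force between t_key and dock above 60 N or contact force between t_key and clamp_plate above 60 N).
It fails at once if the robot itself pushes on the dock or clamp plate with more than 60 N (contact force between the arm and dock above 60 N or contact force between the arm and clamp_plate above 60 N).
It fails at once if a bystander (beaker, round case, bottle, marker) is moved more than 20 mm (distance of any of beaker, cone_case, tuning_bottle, marker_black from where it was at the start of the episode above 0.02 m).
It also fails if it takes over 58 s, if anything falls off the work surface, if the arm or the gripper's body presses on something with over 40 N, if the wrist force passes 120 N, or if a joint passes its speed limit or range.

## Working session

There is one attempt and no reset: what is moved stays moved. The work goes in short steps, Python scripts to look and compute and a tool call to move; the robot and the scene stay as the last step left them, time stands still between calls to the robot, and variables do not carry over. Pictures are saved under pics/ and viewed, and the job is handed in when it is done.

Besides the shell and the picture viewer there is one more tool, called after "Emit:" as a command line: name --argument value ..., lists and objects as JSON in quotes. step_arm: Moves the arm, as the interface text tells. Its arguments: {"type":"object","properties":{"moves":{"type":"array","items":{"type":"object","properties":{"translation":{"type":"array","items":{"type":"number"}},"turn":{"type":"number"},"fingers":{"type":"number"}}}}},"required":["moves"]}

```bash
mkdir -p pics
cat > h.py <<'E'
import numpy as np, cv2, pickle
from cell import env, vision, job_done, models
def save(n,im,k=1,crop=None):
    if crop: im=im[crop[1]:crop[3],crop[0]:crop[2]]
    im=cv2.resize(im,None,fx=k,fy=k,interpolation=cv2.INTER_CUBIC)
    cv2.imwrite('pics/'+n+'.png',im[:,:,::-1])
def ray(c,xy):
    K,R,t=map(np.array,(c['camera_matrix'],c['R'],c['t']))
    d=R.T@np.linalg.solve(K,[xy[0],xy[1],1]); o=-R.T@t
    return o,d
def atz(c,xy,z):
    o,d=ray(c,xy); return o+d*(z-o[2])/d[2]
def tri(c1,p1,c2,p2):
    o1,d1=ray(c1,p1);o2,d2=ray(c2,p2)
    s=np.linalg.lstsq(np.c_[d1,-d2],o2-o1,rcond=None)[0]
    a=o1+d1*s[0];b=o2+d2*s[1]
    return (a+b)/2,np.linalg.norm(a-b)
def proj(c,X):
    p=np.array(c['camera_matrix'])@(np.array(c['R'])@np.array(X)+np.array(c['t'])); return p[:2]/p[2]
E
python3 - <<'E'
from h import *
s=env.state();print(s,env.grasp_offset)
cs={n:vision.camera(n) for n in('side','top')}
pickle.dump(cs,open('c0.pkl','wb'))
for n,c in cs.items():
    save(n+'0',c['frame'],1.4); print(n,-np.array(c['R']).T@c['t'],c['camera_matrix'][0])
    for q in ['key_grip','key_foot','stand_top','lock','groove','pad','tongue','beaker','cone_case','tuning_bottle','marker_black']:
        print(n,q,[(np.round(d['xy'],1).tolist(),round(float(d['conf']),2)) for d in models.spot_point(q,c)[:4]])
E
```

```text
{'time_s': 0.0, 'joint_pos': array([ 1.05336592e+00,  1.24501434e-01,  1.65163552e+00,  2.04629804e-05,
        1.36748480e+00, -8.25900198e-02]), 'qvel': array([-0.00066621,  0.00092206, -0.00028468, -0.00144597, -0.00018855,
        0.00069569]), 'effort': array([-9.35854114e-04, -4.23613679e+01, -3.65447152e+01, -1.22120114e-04,
        7.04499529e-03, -1.31224192e-05]), 'eef_pos': array([273.5246501 , 588.95211852, 209.57817036]), 'orientation': array([ 0.69024005,  0.151849  ,  0.69067761, -0.15321552]), 'ft_force': array([-0.12939554,  0.0714659 ,  0.20781906]), 'torque': array([-0.01879501,  0.01344329, -0.00653274]), 'width': 85.28841404222605} 18.700000000000003
side [  279.19195758 -1467.60041242   655.68201352] [460.80271406   0.         277.18255498]
side key_grip [([281.7, 279.0], 0.82), ([295.0, 263.5], 0.64), ([262.0, 253.7], 0.58)]
side key_foot [([294.2, 273.7], 0.72), ([261.7, 268.5], 0.6), ([278.8, 296.5], 0.57)]
side stand_top [([296.4, 270.3], 0.64), ([253.0, 288.8], 0.48)]
side lock [([276.6, 226.2], 0.81)]
side groove [([274.0, 234.2], 0.59)]
side pad [([276.4,
[... 282 characters left out ...]
.37)]
top [ 423.70863474   19.30120667 1244.67456809] [435.39782014   0.         283.49406057]
top key_grip [([375.4, 236.2], 0.61), ([434.8, 221.0], 0.55), ([440.9, 194.1], 0.53), ([397.4, 198.0], 0.43)]
top key_foot [([429.6, 197.2], 0.63), ([366.4, 231.0], 0.59), ([389.3, 203.6], 0.46), ([425.7, 224.2], 0.43)]
top stand_top [([394.2, 205.1], 0.55)]
top lock [([311.0, 205.1], 0.69), ([140.3, 247.6], 0.21)]
top groove [([312.1, 203.6], 0.88)]
top pad [([313.7, 205.6], 0.77)]
top tongue [([283.4, 193.8], 0.89)]
top beaker [([399.1, 250.4], 0.57)]
top cone_case [([381.8, 172.4], 0.56), ([171.1, 230.3], 0.47)]
top tuning_bottle [([170.5, 231.8], 0.76)]
top marker_black [([141.7, 247.0], 0.61)]
```

View pics/side0.png

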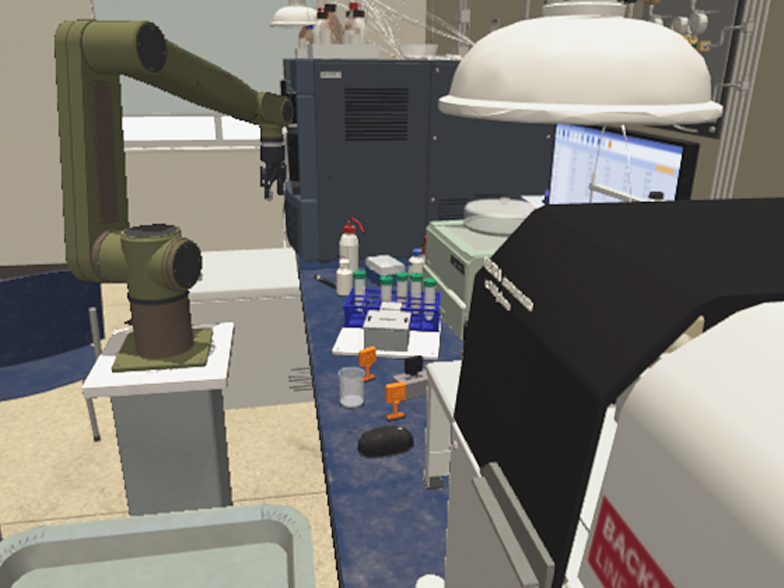

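View pics/top0.png

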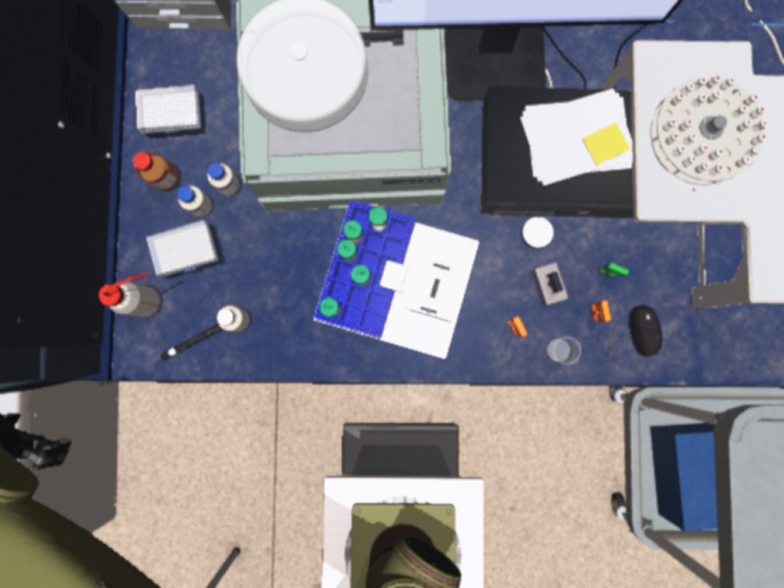

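Run:
```python
from h import *
cs=pickle.load(open('c0.pkl','rb'))
save('topc',cs['top']['frame'],5,(345,160,465,270))
save('sidec',cs['side']['frame'],5,(225,200,345,310))
save('topl',cs['top']['frame'],6,(260,160,360,250))
```

```text
(no output)
```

View pics/topc.png

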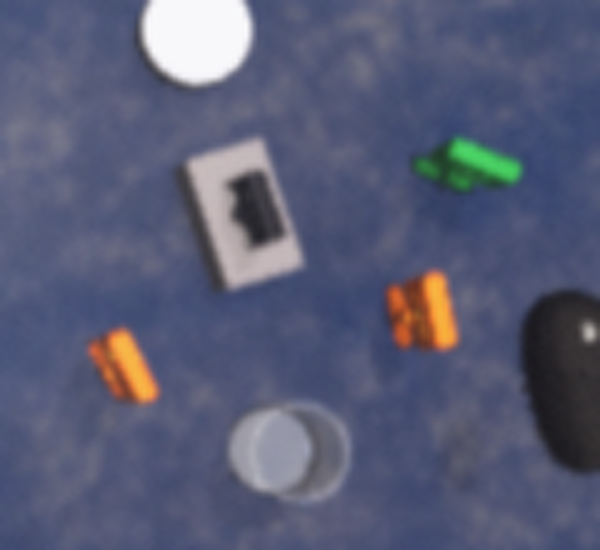

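View pics/sidec.png

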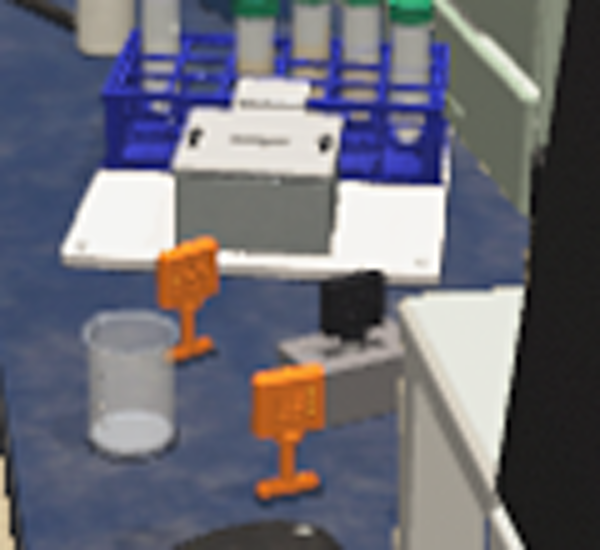

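View pics/topl.png

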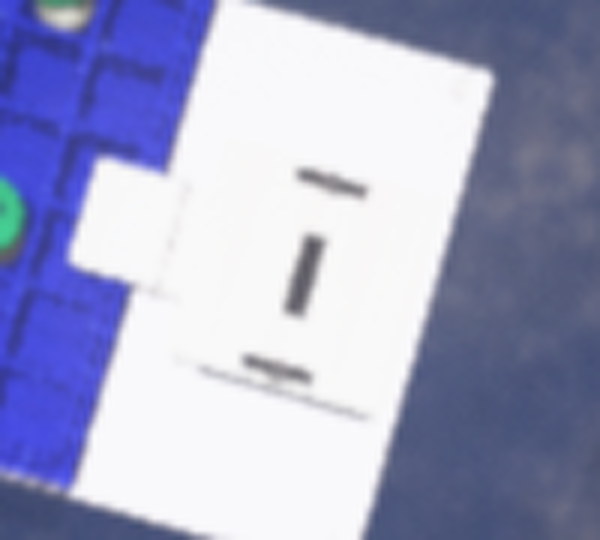

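The candidates in the top picture are black (396,202) in the grey stand, green (440,194), orange (370,232) and orange (430,222). The black one in its stand is the key. The enlarged crop confirms this, and it also shows the slot at about (310.8,205.8). Next I measure.

Run:
```python
from h import *
cs=pickle.load(open('c0.pkl','rb'));T,S=cs['top'],cs['side']
for n,a,b in [('screwL',(306.3,221.7),(264,227.4)),('screwR',(315.3,190.5),(290,228.6)),('slot',(310.8,205.8),(277,228)),('key_top',(397.4,201.6),(296,260))]:
    print(n,tri(T,a,S,b))
# slot by dark moment
def dark(c,box,thr,ch=None):
    x0,y0,x1,y1=box; g=cv2.cvtColor(c['frame'],cv2.COLOR_RGB2GRAY)[y0:y1,x0:x1].astype(float)
    w=np.clip(thr-g,0,None); yy,xx=np.mgrid[y0:y1,x0:x1]; 
    m=np.array([(w*xx).sum(),(w*yy).sum()])/w.sum()
    C=np.cov(np.vstack([xx.ravel(),yy.ravel()]),aweights=w.ravel()); e,v=np.linalg.eigh(C)
    return m,np.sqrt(e*12),v[:,1]
m,l,v=dark(T,(305,197,318,215),200)
print('slot',m,l)
for z in (70,75,80,85):
    p=atz(T,m,z);a=atz(T,m+v*8,z)-atz(T,m-v*8,z); print(z,p,np.degrees(np.arctan2(a[1],a[0])), l*(1244-z)/435)
# masks
for q in ['key_grip','lock','stand_top']:
  for n,c in cs.items():
    for d in models.cut_out(q,c)[:5]:
        k=d['mask']; print(q,n,d['conf'],d['xy'],k.sum(),c['frame'][k].mean(0) if k.any() else 0)
```

```text
screwL (array([483.98231024, -45.54929306,  69.22383715]), np.float64(4.219339423820595))
screwR (array([568.72053505, -69.59268775,  69.38676575]), np.float64(3.5527900812475517))
slot (array([526.76969479, -57.49853537,  69.26575922]), np.float64(3.322729159998581))
key_top (array([ 541.321664  , -294.00676766,   64.10968976]), np.float64(4.099846722165171))
slot [310.25682451 205.41058496] [ 3.20545522 12.81389833]
70 [526.09884368 -55.73990155  70.        ] 164.09045755199438 [ 8.65104466 34.58279688]
75 [525.66301996 -55.42048922  75.        ] 164.09045755199443 [ 8.61420035 34.43551069]
80 [525.22719624 -55.10107689  80.        ] 164.0904575519944 [ 8.57735603 34.28822451]
85 [524.79137251 -54.78166456  85.        ] 164.0904575519944 [ 8.54051172 34.14093832]
key_grip side 0.68 [296.0, 262.9] 156 [38.3974359  37.38461538 38.92307692]
key_grip side 0.59 [284.4, 282.7] 277 [176.97111913  97.21299639  41.42238267]
key_grip side 0.48 [264.6, 258.5] 169 [178.68047337  94.55029586  37.89940828]
key_grip top 0.73 [430.7, 221.3] 142 [182.81690141 106.08450704  50.21126761]
key_grip top 0.73 [439.0, 192.2] 115 [ 52.15652174 132.87826087  71.17391304]
key_grip top 0.51 [370.5, 234.9] 68 [208.86764706 131.64705882  61.22058824]
lock side 0.92 [291.3, 223.8] 3374 [126.73977475 132.56994665 152.02756372]
lock top 0.85 [273.4, 198.5] 7082 [136.53162948 151.05295114 206.2825473 ]
stand_top side 0.63 [296.0, 276.3] 326 [123.98159509 115.76380368 111.58895706]
stand_top top 0.82 [389.3, 205.4] 368 [157.06793478 147.73913043 152.07880435]
```

Run:
```python
from h import *
cs=pickle.load(open('c0.pkl','rb'));T,S=cs['top'],cs['side']
save('kz',T['frame'],18,(378,184,410,218))
save('ks',S['frame'],16,(275,248,315,290))
for thr in (45,60,75):
  for c,b in ((T,(385,190,407,213)),(S,(285,250,307,272))):
    x0,y0,x1,y1=b;g=cv2.cvtColor(c['frame'],cv2.COLOR_RGB2GRAY)[y0:y1,x0:x1]
    pts=np.argwhere(g<thr)[:,::-1].astype(np.float32)+[x0,y0]
    print(thr,len(pts),pts.mean(0),cv2.minAreaRect(pts.astype(np.float32)))
```

```text
45 24 [394.83333333 202.29166667] ((394.34246826171875, 201.74655151367188), (11.70411491394043, 2.691946506500244), 69.44395446777344)
45 142 [294.83802817 260.65492958] ((295.0, 260.5), (13.0, 12.0), 90.0)
60 45 [394.95555556 201.8       ] ((394.6551513671875, 201.63792419433594), (11.698805809020996, 4.085297584533691), 68.19859313964844)
60 149 [294.95302013 260.45637584] ((295.0, 260.5), (13.0, 12.0), 90.0)
75 99 [394.17171717 202.63636364] ((390.7585754394531, 203.3965301513672), (13.184368133544922, 17.08397102355957), 68.19859313964844)
75 162 [295.07407407 260.31481481] ((296.2225036621094, 261.196533203125), (13.68514633178711, 20.603748321533203), 81.25383758544922)
```

View pics/kz.png

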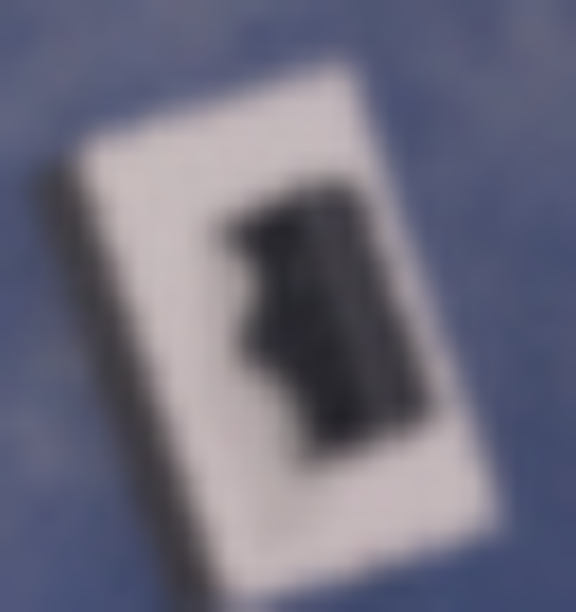

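View pics/ks.png

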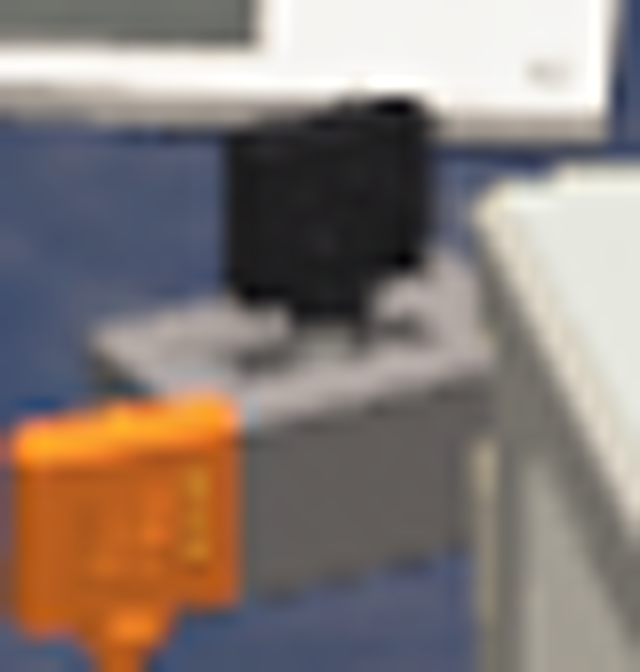

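Run:
```python
from h import *
from scipy.optimize import least_squares
cs=pickle.load(open('c0.pkl','rb'));T,S=cs['top'],cs['side']
f=lambda x,y:(378+(x+.5)/18-.5,184+(y+.5)/18-.5)
g=lambda x,y:(275+(x+.5)/16-.5,248+(y+.5)/16-.5)
print('stand',[atz(T,f(*p),36).round(1) for p in [(80,140),(345,65),(500,525),(235,605),(290,334)]])
print('wing top',atz(T,f(358,310),82))
print([atz(T,f(*p),82).round(1) for p in [(358,185),(435,412)]])
# side: ridge-plane constraint ; wing centre in side (mask centroid ~ (330,205) zoomed)
print('tri', tri(T,f(338,318),S,g(330,205)))
for X in ([544,-292,64],[544,-292,82],[544,-292,36]): print(proj(T,X),proj(S,X))
print('bys',atz(T,(381.8,172.4),0),atz(T,(399,250),0))
```

```text
stand [array([ 570.5, -258.2,   36. ]), array([ 582.7, -299.6,   36. ]), array([ 511.2, -322.7,   36. ]), array([ 498.4, -281.6,   36. ]), array([ 540.6, -290.6,   36. ])]
wing top [ 539.82886809 -288.9510117    82.        ]
[array([ 558.6, -289.2,   82. ]), array([ 524.7, -300.3,   82. ])]
tri (array([ 541.05225177, -291.31015052,   61.92386348]), np.float64(0.9400353813554124))
[396.77496066 199.87758888] [296.05694909 259.75404425]
[398.53325384 199.21467386] [296.20591243 254.1271712 ]
[394.14305152 200.86987624] [295.82802521 268.40131018]
bys [ 629.87432376 -266.50142127    0.        ] [ 407.11926906 -313.56482014    0.        ]
```

```bash
cat >> h.py <<'E'
from scipy.spatial.transform import Rotation as Ro
def st():
    s=env.state(); R=Ro.from_quat(np.roll(s['orientation'],-1)).as_matrix()
    return s,R
def rep(target=None,yaw=None):
    s,R=st(); p=s['eef_pos']; y=R[:,1]; a=np.degrees(np.arctan2(y[1],y[0]))
    print('t',round(s['time_s'],2),'tcp',p.round(2),'toolx',R[:,0].round(4),'yYaw',a.round(2),'w',round(s['width'],2),'F',s['ft_force'].round(2),'q',s['joint_pos'].round(3))
    if target is not None: print('delta tool',(R.T@(np.array(target)-p)).round(2))
E
python3 - <<'E'
from h import *
cs=pickle.load(open('c0.pkl','rb'));T,S=cs['top'],cs['side']
rep((540.5,-290.3,130)); s,R=st();print(R.round(3))
for p in [(370.5,234.9),(430.7,221.3),(439,192.2)]: print(atz(T,p,45))
E
```

```text
t 1.5 tcp [273.81 589.5  210.81] toolx [-0. -0. -1.] yYaw 65.09 w 85.23 F [0.54 0.4  0.46] q [ 1.053  0.124  1.65   0.     1.367 -0.083]
delta tool [  80.82 -685.61  612.46]
[[-0.     0.421  0.907]
 [-0.     0.907 -0.421]
 [-1.    -0.    -0.   ]]
[ 448.38182378 -223.52301496   45.        ]
[ 487.40465871 -390.03918816   45.        ]
[ 568.46311369 -414.52959795   45.        ]
```

Emit:
step_arm --moves '[{"translation": [0,-0.0298,0.0266],"turn": 0,"fingers": 0},{"translation": [0,-0.0298,0.0266],"turn": 0,"fingers": 0},{"translation": [0,-0.0298,0.0266],"turn": 0,"fingers": 0},{"translation": [0,-0.0298,0.0266],"turn": 0,"fingers": 0},{"translation": [0,-0.0298,0.0266],"turn": 0,"fingers": 0},{"translation": [0,-0.0298,0.0266],"turn": 0,"fingers": 0},{"translation": [0,-0.0298,0.0266],"turn": 0,"fingers": 0},{"translation": [0,-0.0298,0.0266],"turn": 0,"fingers": 0},{"translation": [0,-0.0298,0.0266],"turn": 0,"fingers": 0},{"translation": [0,-0.0298,0.0266],"turn": 0,"fingers": 0}]'

```text
time_s: 2.33
eef_pos: [389.6, 205.4, 211.2]
orientation: [0.691, 0.153, 0.69, -0.152]
ft_force: [0.8, -0.5, -0.9]
width: 85.4
```

Emit:
step_arm --moves '[{"translation": [0,-0.0298,0.0266],"turn": 0,"fingers": 0},{"translation": [0,-0.0298,0.0266],"turn": 0,"fingers": 0},{"translation": [0,-0.0298,0.0266],"turn": 0,"fingers": 0},{"translation": [0,-0.0298,0.0266],"turn": 0,"fingers": 0},{"translation": [0,-0.0298,0.0266],"turn": 0,"fingers": 0},{"translation": [0,-0.0298,0.0266],"turn": 0,"fingers": 0},{"translation": [0,-0.0298,0.0266],"turn": 0,"fingers": 0},{"translation": [0,-0.0298,0.0266],"turn": 0,"fingers": 0},{"translation": [0,-0.0298,0.0266],"turn": 0,"fingers": 0},{"translation": [0,-0.0298,0.0266],"turn": 0,"fingers": 0}]'

```text
time_s: 3.17
eef_pos: [505.5, -177.3, 211.1]
orientation: [0.691, 0.153, 0.69, -0.153]
ft_force: [1.9, 0.4, 0.8]
width: 85.6
```

Emit:
step_arm --moves '[{"translation": [0,-0.0298,0.0266],"turn": 0,"fingers": 0},{"translation": [0,-0.0298,0.0266],"turn": 0,"fingers": 0},{"translation": [0,-0.0298,0.0266],"turn": 0,"fingers": 0},{"translation": [0,0,0],"turn": 0.12,"fingers": 0},{"translation": [0,0,0],"turn": 0.12,"fingers": 0},{"translation": [0,0,0],"turn": 0.12,"fingers": 0},{"translation": [0,0,0],"turn": 0.12,"fingers": 0},{"translation": [0,0,0],"turn": 0.12,"fingers": 0},{"translation": [0,0,0],"turn": 0.12,"fingers": 0},{"translation": [0,0,0],"turn": 0.12,"fingers": 0}]'

```text
time_s: 4.0
eef_pos: [540.0, -289.9, 210.8]
orientation: [0.567, 0.423, 0.567, -0.423]
ft_force: [0.3, -0.6, -1.0]
width: 85.6
```

Emit:
step_arm --moves '[{"translation": [0,0,0],"turn": 0.12,"fingers": 0},{"translation": [0,0,0],"turn": 0.12,"fingers": 0},{"translation": [0,0,0],"turn": 0.12,"fingers": 0},{"translation": [0,0,0],"turn": 0.12,"fingers": 0},{"translation": [0,0,0],"turn": 0.12,"fingers": 0},{"translation": [0,0,0],"turn": 0.12,"fingers": 0},{"translation": [0,0,0],"turn": 0.12,"fingers": 0},{"translation": [0,0,0],"turn": 0.12,"fingers": 0},{"translation": [0,0,0],"turn": 0.12,"fingers": 0},{"translation": [0,0,0],"turn": 0.12,"fingers": 0}]'

```text
time_s: 4.83
eef_pos: [540.0, -289.8, 210.9]
orientation: [0.229, 0.669, 0.229, -0.669]
ft_force: [0.6, -0.2, -0.8]
width: 85.4
```

Emit:
step_arm --moves '[{"translation": [0,0,0],"turn": 0.12,"fingers": 0},{"translation": [0,0,0],"turn": 0.12,"fingers": 0},{"translation": [0,0,0],"turn": 0.113,"fingers": 0},{"translation": [0,0,0],"turn": 0,"fingers": 0}]'

```text
time_s: 5.17
eef_pos: [540.0, -289.9, 210.9]
orientation: [0.11, 0.699, 0.11, -0.698]
ft_force: [0.1, -0.3, 0.9]
width: 85.6
```

Run:
```python
from h import *
rep((540.5,-290.3,45.3)); s,R=st();print(R.round(3))
```

```text
t 5.17 tcp [ 539.99 -289.86  210.89] toolx [ 1.e-04 -1.e-04 -1.e+00] yYaw -72.12 w 85.56 F [ 0.07 -0.32  0.91] q [-0.58   0.043  1.736 -0.     1.362  0.679]
delta tool [165.59   0.56  -0.34]
[[ 0.     0.307 -0.952]
 [-0.    -0.952 -0.307]
 [-1.     0.    -0.   ]]
```

Emit:
step_arm --moves '[{"translation": [0.035,0.0005,-0.0003],"turn": 0,"fingers": 0},{"translation": [0.035,0,0],"turn": 0,"fingers": 0},{"translation": [0.035,0,0],"turn": 0,"fingers": 0},{"translation": [0.03,0,0],"turn": 0,"fingers": 0},{"translation": [0.02,0,0],"turn": 0,"fingers": 0},{"translation": [0.0105,0,0],"turn": 0,"fingers": 0},{"translation": [0,0,0],"turn": 0,"fingers": 0}]'

```text
time_s: 5.75
eef_pos: [538.5, -289.0, 42.1]
orientation: [-0.11, -0.697, -0.112, 0.7]
ft_force: [-0.5, -0.1, -0.3]
width: 85.3
```

Run:
```python
from h import *
rep((540.5,-290.3,45.3))
T=vision.camera('top');S=vision.camera('side')
save('t1',np.hstack([cv2.resize(T['frame'][160:250,350:450],None,fx=4,fy=4),cv2.resize(S['frame'][210:300,245:345],None,fx=4,fy=4)]))
```

```text
t 5.75 tcp [ 538.55 -289.01   42.14] toolx [-0.0047  0.0031 -1.    ] yYaw -71.92 w 85.34 F [-0.5  -0.1  -0.31] q [-0.58   0.202  1.863 -0.     1.082  0.675]
delta tool [-3.17  1.82 -1.44]
```

View pics/t1.png

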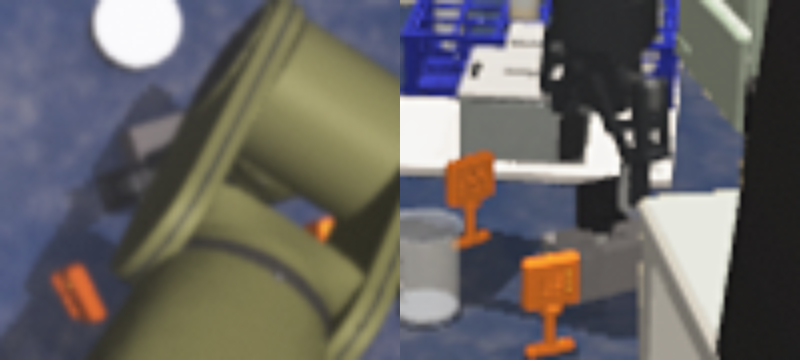

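The black wing is between the open fingers, at about (600,200) in the right half. I let the arm settle, then close.

Emit:
step_arm --moves '[{"translation": [0,0,0],"turn": 0,"fingers": 0},{"translation": [0,0,0],"turn": 0,"fingers": 0}]'

```text
time_s: 6.02
eef_pos: [541.9, -291.2, 47.8]
orientation: [0.112, 0.699, 0.11, -0.697]
ft_force: [-0.5, -0.2, 0.1]
width: 85.6
```

Emit:
step_arm --moves '[{"translation": [0,0,0],"turn": 0,"fingers": 0.4},{"translation": [0,0,0],"turn": 0,"fingers": 0.6},{"translation": [0,0,0],"turn": 0,"fingers": 0.7},{"translation": [0,0,0],"turn": 0,"fingers": 0.8},{"translation": [0,0,0],"turn": 0,"fingers": 0.85},{"translation": [0,0,0],"turn": 0,"fingers": 0.9},{"translation": [0,0,0],"turn": 0,"fingers": 1},{"translation": [0,0,0],"turn": 0,"fingers": 1},{"translation": [0,0,0],"turn": 0,"fingers": 1},{"translation": [0,0,0],"turn": 0,"fingers": 1}]'

```text
time_s: 6.85
eef_pos: [540.6, -290.4, 45.5]
orientation: [0.111, 0.699, 0.11, -0.698]
ft_force: [-0.1, 0.2, 2.3]
width: 10.6
```

Run:
```python
from h import *
rep((540.5,-290.3,45.3))
S=vision.camera('side')
save('s2',S['frame'],6,(245,210,345,300))
```

```text
t 6.85 tcp [ 540.58 -290.4    45.51] toolx [ 4.e-04 -3.e-04 -1.e+00] yYaw -72.02 w 10.61 F [-0.12  0.18  2.34] q [-0.58   0.199  1.86  -0.     1.082  0.677]
delta tool [ 0.2  -0.12  0.05]
```

View pics/s2.png

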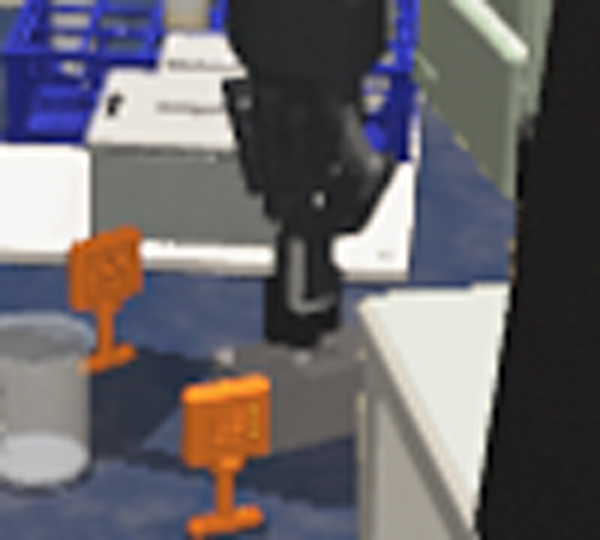

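Emit:
step_arm --moves '[{"translation": [-0.005,0,0],"turn": 0,"fingers": 1},{"translation": [-0.01,0,0],"turn": 0,"fingers": 1},{"translation": [-0.01,0,0],"turn": 0,"fingers": 1},{"translation": [-0.015,0,0],"turn": 0,"fingers": 1},{"translation": [-0.02,0,0],"turn": 0,"fingers": 1},{"translation": [-0.02,0,0],"turn": 0,"fingers": 1},{"translation": [-0.02,0,0],"turn": 0,"fingers": 1},{"translation": [-0.02,0,0],"turn": 0,"fingers": 1},{"translation": [0,0,0],"turn": 0,"fingers": 1},{"translation": [0,0,0],"turn": 0,"fingers": 1}]'

```text
time_s: 7.73
eef_pos: [541.3, -290.7, 167.6]
orientation: [0.111, 0.699, 0.11, -0.697]
ft_force: [-0.7, 0.6, -1.7]
width: 10.2
```

Run:
```python
from h import *
rep()
S=vision.camera('side');T=vision.camera('top')
save('s3',S['frame'],8,(270,200,345,275))
save('t3',T['frame'],6,(350,150,450,240))
```

```text
t 7.73 tcp [ 541.32 -290.74  167.58] toolx [ 0.0034 -0.0021 -1.    ] yYaw -72.02 w 10.18 F [-0.7   0.6  -1.65] q [-0.58   0.074  1.777  0.     1.286  0.677]
```

View pics/s3.png

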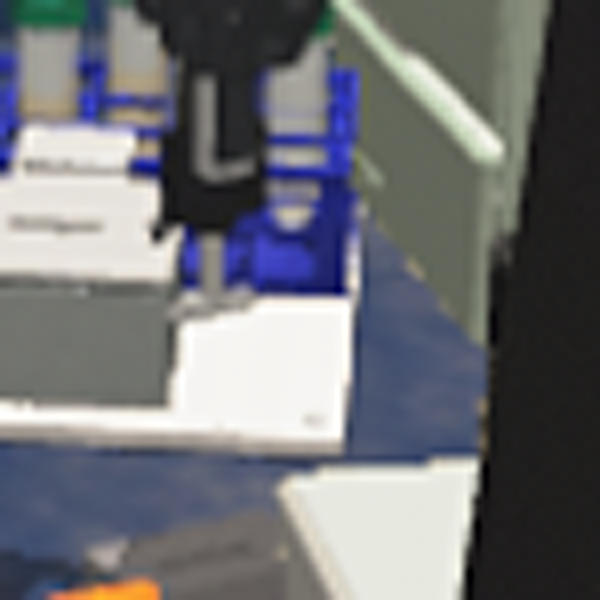

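View pics/t3.png

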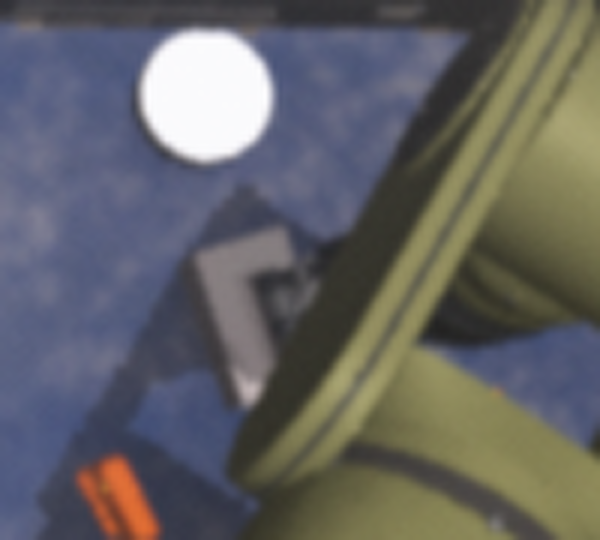

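The key is out and upright in the grip, with its bar at about (297,237) in the side picture. Now I turn it to the slot's direction at −16° and move over the slot.

Emit:
step_arm --moves '[{"translation": [0,0,0],"turn": 0.1,"fingers": 1},{"translation": [0,0,0],"turn": 0.1,"fingers": 1},{"translation": [0,0,0],"turn": 0.1,"fingers": 1},{"translation": [0,0,0],"turn": 0.1,"fingers": 1},{"translation": [0,0,0],"turn": 0.1,"fingers": 1},{"translation": [0,0,0],"turn": 0.092,"fingers": 1},{"translation": [0,0,0],"turn": 0,"fingers": 1},{"translation": [0,0,0],"turn": 0,"fingers": 1}]'

```text
time_s: 8.5
eef_pos: [539.6, -289.7, 163.4]
orientation: [0.098, -0.699, 0.097, 0.701]
ft_force: [0.3, 0.1, -1.6]
width: 10.3
```

Run:
```python
from h import *
rep((526.2,-56.2,125))
```

```text
t 8.5 tcp [ 539.58 -289.66  163.4 ] toolx [-0.0026  0.0018 -1.    ] yYaw -105.81 w 10.33 F [ 0.25  0.05 -1.61] q [-0.58   0.078  1.781  0.     1.286  1.266]
delta tool [  38.84 -220.95   76.36]
```

Emit:
step_arm --moves '[{"translation": [0,-0.033,0.0115],"turn": 0,"fingers": 1},{"translation": [0,-0.033,0.0115],"turn": 0,"fingers": 1},{"translation": [0,-0.033,0.0115],"turn": 0,"fingers": 1},{"translation": [0,-0.033,0.0115],"turn": 0,"fingers": 1},{"translation": [0,-0.033,0.0115],"turn": 0,"fingers": 1},{"translation": [0,-0.033,0.0115],"turn": 0,"fingers": 1},{"translation": [0,-0.016,0.006],"turn": 0,"fingers": 1},{"translation": [0,-0.0074,0.0025],"turn": 0,"fingers": 1},{"translation": [0,0,0],"turn": 0,"fingers": 1},{"translation": [0,0,0],"turn": 0,"fingers": 1}]'

```text
time_s: 9.33
eef_pos: [526.7, -56.4, 165.0]
orientation: [0.097, -0.7, 0.098, 0.7]
ft_force: [0.0, -0.9, -0.5]
width: 10.8
```

Emit:
step_arm --moves '[{"translation": [0.015,0,0],"turn": 0,"fingers": 1},{"translation": [0.015,0,0],"turn": 0,"fingers": 1},{"translation": [0.008,0,0],"turn": 0,"fingers": 1},{"translation": [0.004,0,0],"turn": 0,"fingers": 1},{"translation": [0,0,0],"turn": 0,"fingers": 1},{"translation": [0,0,0],"turn": 0,"fingers": 1},{"translation": [0,0,0],"turn": 0,"fingers": 1},{"translation": [0,0,0],"turn": 0,"fingers": 1}]'

```text
time_s: 10.0
eef_pos: [527.4, -56.3, 124.4]
orientation: [-0.098, 0.701, -0.098, -0.7]
ft_force: [0.2, -0.4, -1.1]
width: 10.4
```

Run:
```python
from h import *
rep((526.2,-56.2,115))
S=vision.camera('side');T=vision.camera('top')
save('s4',S['frame'],8,(240,190,315,255))
save('t4',T['frame'],7,(260,150,360,230))
print(proj(S,(526,-56,69)),proj(S,(526,-56,90)))
rep((526.2,-56.2,115))
```

```text
t 10.0 tcp [527.41 -56.34 124.36] toolx [ 1.7e-03 -4.0e-04 -1.0e+00] yYaw -105.95 w 10.36 F [ 0.17 -0.37 -1.14] q [-0.208 -0.072  2.    -0.     1.212  1.641]
delta tool [9.35 0.2  1.22]
[276.2049798  227.96408159] [276.25937899 222.14854682]
t 10.1 tcp [527.18 -56.14 124.12] toolx [ 1.3e-03 -3.0e-04 -1.0e+00] yYaw -105.93 w 10.66 F [ 0.07 -0.46 -0.6 ] q [-0.207 -0.072  2.    -0.     1.212  1.642]
delta tool [9.12 0.32 0.94]
```

View pics/s4.png

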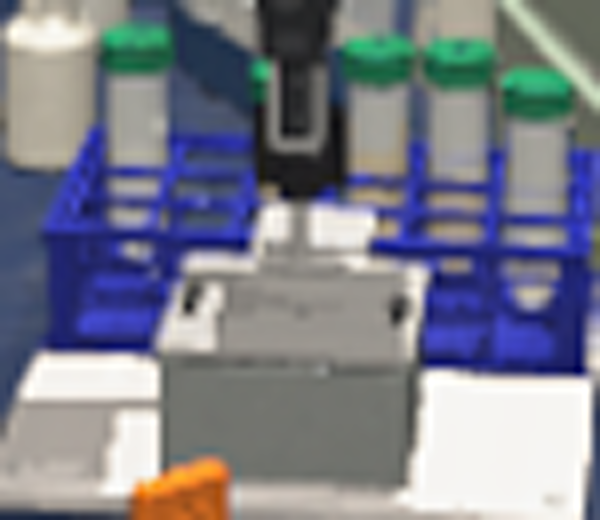

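View pics/t4.png

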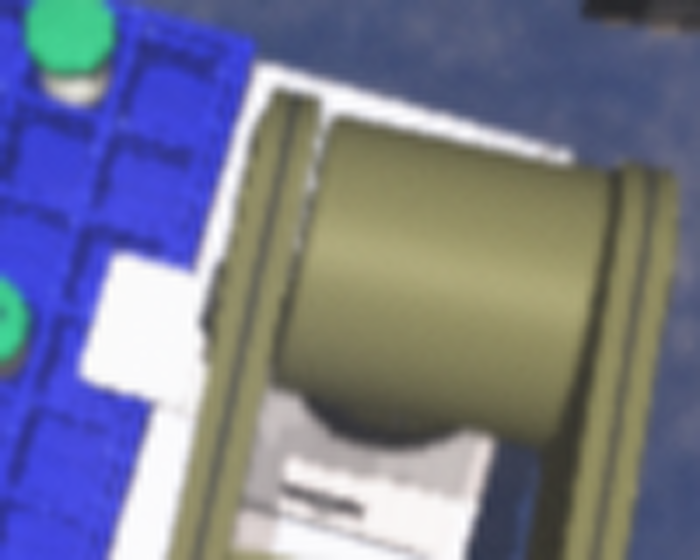

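Run:
```python
from h import *
rep((526.2,-56.2,115))
S=vision.camera('side');C=pickle.load(open('c0.pkl','rb'))['side']
g=cv2.cvtColor(S['frame'],cv2.COLOR_RGB2GRAY);g0=cv2.cvtColor(C['frame'],cv2.COLOR_RGB2GRAY)
print('now');print('   ',list(range(266,288)))
for r in range(211,231):print(r,g[r,266:288].tolist())
print('c0')
for r in range(222,234):print(r,g0[r,262:294].tolist())
rep((526.2,-56.2,115))
```

```text
t 10.1 tcp [527.18 -56.14 124.12] toolx [ 1.3e-03 -3.0e-04 -1.0e+00] yYaw -105.93 w 10.66 F [ 0.07 -0.46 -0.6 ] q [-0.207 -0.072  2.    -0.     1.212  1.642]
delta tool [9.12 0.32 0.94]
now
    [266, 267, 268, 269, 270, 271, 272, 273, 274, 275, 276, 277, 278, 279, 280, 281, 282, 283, 284, 285, 286, 287]
211 [72, 70, 69, 71, 71, 57, 29, 30, 29, 31, 33, 33, 32, 31, 32, 30, 33, 83, 134, 141, 143, 145]
212 [51, 52, 55, 57, 65, 62, 32, 27, 27, 32, 31, 32, 32, 31, 30, 31, 29, 47, 74, 80, 73, 82]
213 [75, 75, 80, 80, 76, 75, 79, 105, 95, 25, 29, 31, 29, 32, 43, 51, 48, 77, 103, 105, 109, 102]
214 [81, 80, 85, 85, 70, 74, 103, 136, 122, 36, 29, 40, 38, 45, 60, 66, 70, 108, 146, 157, 164, 158]
215 [63, 60, 68, 79, 77, 63, 96, 153, 177, 159, 115, 97, 109, 143, 144, 132, 110, 124, 145, 148, 142, 140]
216 [63, 65, 65, 74, 79, 42, 139, 232, 238, 230, 170, 134, 165, 225, 222, 214, 195, 196, 195, 196, 168, 77]
217 [81, 81, 82, 77, 64, 74, 171, 242, 234, 225, 166, 129, 175, 238, 234, 233, 234, 233, 234, 239, 231, 106]
218 [79, 80, 84, 79, 69, 111, 195, 237, 235, 227, 168, 128, 175, 237, 233, 232, 23
[... 2839 characters left out ...]
152, 191, 224, 123, 61]
231 [229, 229, 229, 228, 228, 227, 227, 227, 227, 226, 227, 227, 227, 227, 226, 226, 226, 226, 226, 226, 226, 226, 226, 225, 225, 226, 228, 230, 233, 217, 105, 79]
232 [225, 227, 230, 230, 231, 231, 230, 229, 229, 229, 229, 229, 230, 229, 229, 228, 229, 229, 229, 229, 229, 228, 228, 228, 227, 228, 228, 229, 230, 201, 74, 80]
233 [188, 196, 209, 210, 209, 208, 211, 216, 217, 215, 215, 215, 218, 221, 220, 220, 223, 227, 226, 226, 225, 226, 230, 231, 231, 231, 231, 232, 228, 182, 68, 72]
t 10.15 tcp [527.09 -56.1  123.97] toolx [ 1.1e-03 -2.0e-04 -1.0e+00] yYaw -105.93 w 10.42 F [-0.52  0.02 -0.78] q [-0.207 -0.072  2.    -0.     1.212  1.642]
delta tool [8.97 0.34 0.83]
```

Emit:
step_arm --moves '[{"translation": [0.006,0,0.0007],"turn": 0,"fingers": 1},{"translation": [0.005,0,0],"turn": 0,"fingers": 1},{"translation": [0,0,0],"turn": 0,"fingers": 1},{"translation": [0,0,0],"turn": 0,"fingers": 1},{"translation": [0,0,0],"turn": 0,"fingers": 1}]'

```text
time_s: 10.57
eef_pos: [525.9, -55.8, 112.0]
orientation: [0.098, -0.7, 0.098, 0.7]
ft_force: [-0.2, -0.1, 0.0]
width: 10.9
```

Run:
```python
from h import *
rep((525.5,-56.0,110))
```

```text
t 10.57 tcp [525.89 -55.8  112.04] toolx [-5.e-04  1.e-04 -1.e+00] yYaw -105.93 w 10.86 F [-0.16 -0.1   0.03] q [-0.207 -0.061  2.011 -0.     1.191  1.642]
delta tool [2.04 0.3  0.32]
```

Emit:
step_arm --moves '[{"translation": [0.002,0.0002,0.0003],"turn": 0,"fingers": 1},{"translation": [0.001,0,0],"turn": 0,"fingers": 1},{"translation": [0.001,0,0],"turn": 0,"fingers": 1},{"translation": [0.001,0,0],"turn": 0,"fingers": 1}]'

```text
time_s: 10.9
eef_pos: [525.7, -56.0, 107.3]
orientation: [-0.098, 0.7, -0.098, -0.7]
ft_force: [0.6, 0.3, -1.3]
width: 10.7
```

Emit:
step_arm --moves '[{"translation": [0.001,0,0],"turn": 0,"fingers": 1},{"translation": [0.001,0,0],"turn": 0,"fingers": 1},{"translation": [0,0,0],"turn": 0,"fingers": 1}]'

```text
time_s: 11.15
eef_pos: [525.5, -55.9, 105.0]
orientation: [0.098, -0.7, 0.098, 0.7]
ft_force: [-0.1, -0.2, -1.2]
width: 10.6
```

Emit:
step_arm --moves '[{"translation": [0.001,0,0],"turn": 0,"fingers": 1},{"translation": [0.001,0,0],"turn": 0,"fingers": 1},{"translation": [0,0,0],"turn": 0,"fingers": 1}]'

```text
time_s: 11.4
eef_pos: [525.6, -55.9, 103.1]
orientation: [0.098, -0.7, 0.098, 0.7]
ft_force: [-1.1, 0.5, -0.7]
width: 10.6
```

Emit:
step_arm --moves '[{"translation": [0.001,0,0],"turn": 0,"fingers": 1},{"translation": [0.001,0,0],"turn": 0,"fingers": 1},{"translation": [0,0,0],"turn": 0,"fingers": 1}]'

```text
time_s: 11.65
eef_pos: [525.5, -55.9, 101.0]
orientation: [0.098, -0.7, 0.098, 0.7]
ft_force: [-0.6, -0.6, -0.6]
width: 10.6
```

Emit:
step_arm --moves '[{"translation": [0.001,0,0],"turn": 0,"fingers": 1},{"translation": [0.001,0,0],"turn": 0,"fingers": 1},{"translation": [0,0,0],"turn": 0,"fingers": 1}]'

```text
time_s: 11.9
eef_pos: [525.9, -56.0, 99.6]
orientation: [-0.098, 0.7, -0.098, -0.7]
ft_force: [0.3, -0.1, -0.5]
width: 10.3
```

Emit:
step_arm --moves '[{"translation": [0.001,0,0],"turn": 0,"fingers": 1},{"translation": [0.001,0,0],"turn": 0,"fingers": 1},{"translation": [0,0,0],"turn": 0,"fingers": 1}]'

```text
time_s: 12.15
eef_pos: [526.0, -56.0, 97.8]
orientation: [-0.098, 0.701, -0.098, -0.7]
ft_force: [-1.5, 0.6, 4.2]
width: 10.4
```

Emit:
step_arm --moves '[{"translation": [0.001,0,0],"turn": 0,"fingers": 1},{"translation": [0.001,0,0],"turn": 0,"fingers": 1},{"translation": [0,0,0],"turn": 0,"fingers": 1}]'

```text
time_s: 12.4
eef_pos: [526.0, -56.0, 95.6]
orientation: [-0.098, 0.701, -0.098, -0.7]
ft_force: [-0.7, 0.2, 4.6]
width: 10.6
```

The 4 N contact at TCP z≈98 yields softly as I keep pushing. That fits the spring pad, so the bar is in the slot, and I press on.

Emit:
step_arm --moves '[{"translation": [0.0015,0,0],"turn": 0,"fingers": 1},{"translation": [0.0015,0,0],"turn": 0,"fingers": 1},{"translation": [0.001,0,0],"turn": 0,"fingers": 1},{"translation": [0,0,0],"turn": 0,"fingers": 1}]'

```text
time_s: 12.73
eef_pos: [526.1, -56.0, 91.8]
orientation: [-0.098, 0.701, -0.098, -0.7]
ft_force: [-2.2, 1.0, 5.5]
width: 10.8
```

Emit:
step_arm --moves '[{"translation": [0.001,0,0],"turn": 0,"fingers": 1},{"translation": [0.001,0,0],"turn": 0,"fingers": 1},{"translation": [0.001,0,0],"turn": 0,"fingers": 1},{"translation": [0,0,0],"turn": 0,"fingers": 1}]'

```text
time_s: 13.07
eef_pos: [526.1, -56.1, 89.2]
orientation: [-0.098, 0.701, -0.098, -0.7]
ft_force: [-1.7, -0.0, 8.2]
width: 10.7
```

Emit:
step_arm --moves '[{"translation": [0.001,0,0],"turn": 0,"fingers": 1},{"translation": [0,0,0],"turn": 0,"fingers": 1},{"translation": [0,0,0],"turn": 0,"fingers": 1}]'

```text
time_s: 13.32
eef_pos: [526.2, -56.1, 88.4]
orientation: [-0.098, 0.701, -0.098, -0.7]
ft_force: [-1.8, 0.6, 8.7]
width: 10.5
```

Run:
```python
from h import *
rep((525.5,-56.0,87))
S=vision.camera('side')
save('s5',S['frame'],8,(240,190,315,255))
```

```text
t 13.32 tcp [526.19 -56.06  88.42] toolx [ 9.e-04 -2.e-04 -1.e+00] yYaw -105.94 w 10.45 F [-1.76  0.55  8.65] q [-0.208 -0.034  2.028 -0.     1.146  1.641]
delta tool [1.42 0.13 0.68]
```

View pics/s5.png

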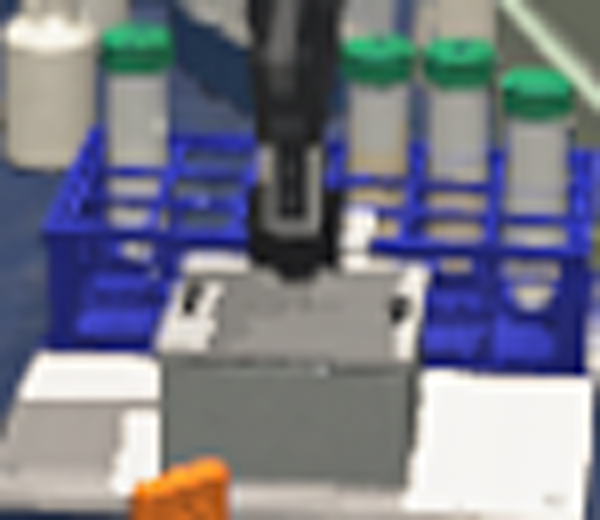

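Emit:
step_arm --moves '[{"translation": [0.001,0,0.0005],"turn": 0,"fingers": 1},{"translation": [0.0008,0,0],"turn": 0,"fingers": 1},{"translation": [0,0,0],"turn": 0,"fingers": 1},{"translation": [0,0,0],"turn": 0,"fingers": 1}]'

```text
time_s: 13.7
eef_pos: [526.1, -56.0, 87.0]
orientation: [-0.098, 0.701, -0.098, -0.7]
ft_force: [-2.8, -0.8, 9.3]
width: 10.4
```

Emit:
step_arm --moves '[{"translation": [0,0,0],"turn": -0.05,"fingers": 1},{"translation": [0,0,0],"turn": -0.05,"fingers": 1},{"translation": [0,0,0],"turn": -0.05,"fingers": 1},{"translation": [0,0,0],"turn": -0.05,"fingers": 1},{"translation": [0,0,0],"turn": -0.05,"fingers": 1},{"translation": [0,0,0],"turn": 0,"fingers": 1}]'

```text
time_s: 14.2
eef_pos: [527.0, -56.2, 87.5]
orientation: [-0.009, 0.709, -0.01, -0.706]
ft_force: [-0.7, 0.5, 8.7]
width: 10.7
```

Run:
```python
from h import *
rep((525.5,-56.0,87));print(env.state()['torque'])
```

```text
t 14.2 tcp [527.02 -56.2   87.48] toolx [ 4.2e-03 -9.0e-04 -1.0e+00] yYaw -91.52 w 10.66 F [-0.68  0.51  8.68] q [-0.208 -0.033  2.029  0.     1.141  1.39 ]
delta tool [ 0.47 -0.16  1.52]
[ 0.02230516  0.08031545 -0.01756264]
```

Emit:
step_arm --moves '[{"translation": [0,0,0],"turn": -0.1,"fingers": 1},{"translation": [0,0,0],"turn": -0.1,"fingers": 1},{"translation": [0,0,0],"turn": -0.1,"fingers": 1},{"translation": [0,0,0],"turn": -0.1,"fingers": 1},{"translation": [0,0,0],"turn": -0.1,"fingers": 1},{"translation": [0,0,0],"turn": -0.1,"fingers": 1},{"translation": [0,0,0],"turn": 0,"fingers": 1}]'

```text
time_s: 14.78
eef_pos: [527.1, -56.2, 87.5]
orientation: [0.201, 0.679, 0.2, -0.677]
ft_force: [0.2, -0.7, 8.3]
width: 10.6
```

Run:
```python
from h import *
rep((525.5,-56.0,87));print(env.state()['torque'])
```

```text
t 14.78 tcp [527.11 -56.24  87.53] toolx [ 4.5e-03 -9.0e-04 -1.0e+00] yYaw -57.05 w 10.59 F [ 0.21 -0.65  8.26] q [-0.208 -0.033  2.029  0.     1.14   0.788]
delta tool [ 0.52 -1.08  1.22]
[-0.01427313  0.05820078  0.04817398]
```

Emit:
step_arm --moves '[{"translation": [0,0,0],"turn": -0.1,"fingers": 1},{"translation": [0,0,0],"turn": -0.1,"fingers": 1},{"translation": [0,0,0],"turn": -0.1,"fingers": 1},{"translation": [0,0,0],"turn": -0.1,"fingers": 1},{"translation": [0,0,0],"turn": -0.1,"fingers": 1},{"translation": [0,0,0],"turn": -0.1,"fingers": 1},{"translation": [0,0,0],"turn": -0.1,"fingers": 1},{"translation": [0,0,0],"turn": -0.0165,"fingers": 1},{"translation": [0,0,0],"turn": 0,"fingers": 1},{"translation": [0,0,0],"turn": 0,"fingers": 1}]'

```text
time_s: 15.62
eef_pos: [527.2, -56.2, 87.6]
orientation: [0.426, 0.566, 0.423, -0.564]
ft_force: [-0.1, -0.3, 8.7]
width: 10.2
```

Run:
```python
from h import *
rep((525.5,-56.0,87));print(env.state()['torque'])
S=vision.camera('side')
save('s6',S['frame'],8,(240,190,315,255))
```

```text
t 15.62 tcp [527.17 -56.24  87.56] toolx [ 0.0046 -0.001  -1.    ] yYaw -16.18 w 10.24 F [-0.09 -0.3   8.66] q [-0.208 -0.033  2.029 -0.     1.14   0.075]
delta tool [ 0.55 -1.67  0.24]
[ 0.02463425  0.04975795 -0.02627658]
```

View pics/s6.png

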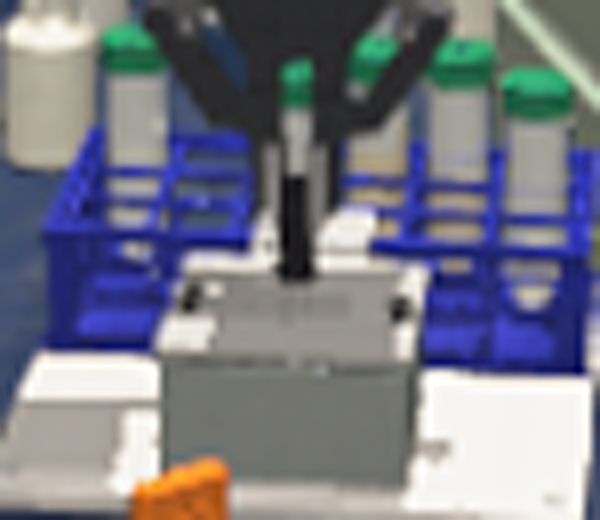

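Emit:
step_arm --moves '[{"translation": [-0.0015,0,0],"turn": 0,"fingers": 1},{"translation": [-0.0015,0,0],"turn": 0,"fingers": 1},{"translation": [-0.0015,0,0],"turn": 0,"fingers": 1},{"translation": [-0.001,0,0],"turn": 0,"fingers": 1},{"translation": [0,0,0],"turn": 0,"fingers": 1},{"translation": [0,0,0],"turn": 0,"fingers": 1}]'

```text
time_s: 16.17
eef_pos: [527.0, -56.2, 92.6]
orientation: [0.426, 0.567, 0.423, -0.564]
ft_force: [0.8, -0.1, 5.7]
width: 10.5
```

Emit:
step_arm --moves '[{"translation": [-0.001,0,0],"turn": 0,"fingers": 1},{"translation": [0,0,0],"turn": 0,"fingers": 1},{"translation": [0,0,0],"turn": 0,"fingers": 1}]'

```text
time_s: 16.42
eef_pos: [527.0, -56.2, 93.5]
orientation: [0.426, 0.566, 0.423, -0.564]
ft_force: [1.3, -0.3, 6.8]
width: 10.2
```

Emit:
step_arm --moves '[{"translation": [-0.001,0,0],"turn": 0,"fingers": 1},{"translation": [0,0,0],"turn": 0,"fingers": 1},{"translation": [0,0,0],"turn": 0,"fingers": 1}]'

```text
time_s: 16.67
eef_pos: [526.9, -56.2, 94.3]
orientation: [0.426, 0.566, 0.423, -0.564]
ft_force: [0.9, -0.7, 5.2]
width: 10.5
```

Run:
```python
from h import *
rep((525.5,-56.0,95));print(env.state()['torque'])
```

```text
t 16.67 tcp [526.94 -56.2   94.34] toolx [ 4.3e-03 -9.0e-04 -1.0e+00] yYaw -16.19 w 10.5 F [ 0.88 -0.66  5.16] q [-0.208 -0.041  2.025  0.     1.153  0.075]
delta tool [-0.67 -1.44  0.21]
[-0.06710958 -0.28952005 -0.02349748]
```

Emit:
step_arm --moves '[{"translation": [-0.0007,0,0],"turn": 0,"fingers": 1},{"translation": [0,0,0],"turn": 0,"fingers": 1},{"translation": [0,0,0],"turn": 0,"fingers": 1}]'

```text
time_s: 16.92
eef_pos: [526.9, -56.2, 94.9]
orientation: [0.426, 0.566, 0.423, -0.564]
ft_force: [0.8, -0.2, 4.5]
width: 10.3
```

Emit:
step_arm --moves '[{"translation": [-0.0005,0,0],"turn": 0,"fingers": 1},{"translation": [0,0,0],"turn": 0,"fingers": 1},{"translation": [0,0,0],"turn": 0,"fingers": 1}]'

```text
time_s: 17.17
eef_pos: [526.6, -56.1, 95.1]
orientation: [0.426, 0.566, 0.424, -0.565]
ft_force: [2.9, -0.3, 4.5]
width: 10.6
```

Run:
```python
from h import *
rep((525.5,-56.0,95));print(env.state()['torque'])
```

```text
t 17.17 tcp [526.55 -56.13  95.15] toolx [ 3.4e-03 -7.0e-04 -1.0e+00] yYaw -16.19 w 10.59 F [ 2.87 -0.34  4.49] q [-0.208 -0.042  2.025  0.     1.156  0.075]
delta tool [ 0.15 -1.05  0.17]
[-0.15505948 -0.74779767  0.01866364]
```

Emit:
step_arm --moves '[{"translation": [0,0.0008,0],"turn": 0,"fingers": 1},{"translation": [0,0,0],"turn": 0,"fingers": 1},{"translation": [0,0,0],"turn": 0,"fingers": 1}]'

```text
time_s: 17.42
eef_pos: [526.6, -56.2, 94.6]
orientation: [0.425, 0.566, 0.424, -0.565]
ft_force: [2.6, 0.5, 5.2]
width: 10.0
```

Emit:
step_arm --moves '[{"translation": [0,0.0008,0],"turn": 0,"fingers": 1},{"translation": [0,0,0],"turn": 0,"fingers": 1},{"translation": [0,0,0],"turn": 0,"fingers": 1}]'

```text
time_s: 17.67
eef_pos: [526.9, -56.3, 94.4]
orientation: [0.425, 0.565, 0.425, -0.565]
ft_force: [2.4, -0.5, 5.6]
width: 10.7
```

Run:
```python
from h import *
rep((525.5,-56.0,95));print(env.state()['torque'])
S=vision.camera('side')
save('s7',S['frame'],8,(240,190,315,255))
```

```text
t 17.67 tcp [526.88 -56.25  94.37] toolx [ 2.e-04  1.e-04 -1.e+00] yYaw -16.19 w 10.71 F [ 2.36 -0.47  5.6 ] q [-0.208 -0.039  2.022  0.     1.158  0.075]
delta tool [-0.63 -1.39  0.14]
[-0.04888463 -0.36034403  0.03559343]
```

View pics/s7.png

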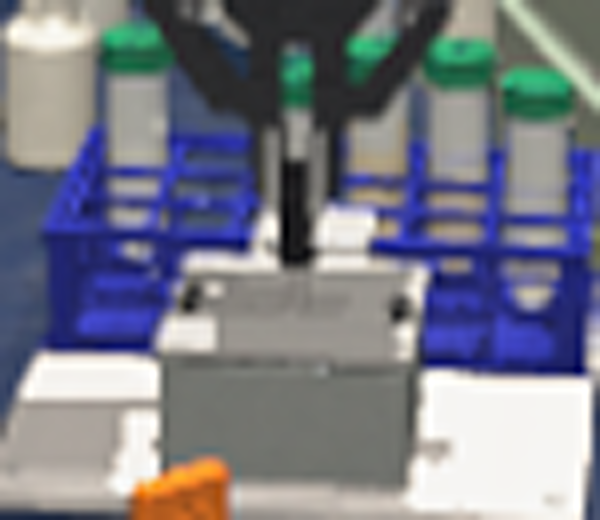

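Emit:
step_arm --moves '[{"translation": [0,0.001,0],"turn": 0,"fingers": 1},{"translation": [0,0,0],"turn": 0,"fingers": 1},{"translation": [0,0,0],"turn": 0,"fingers": 1}]'

```text
time_s: 17.97
eef_pos: [527.1, -56.3, 94.0]
orientation: [-0.424, -0.565, -0.425, 0.566]
ft_force: [0.4, -0.1, 5.7]
width: 10.4
```

Emit:
step_arm --moves '[{"translation": [-0.0005,0,0],"turn": 0,"fingers": 1},{"translation": [0,0,0],"turn": 0,"fingers": 1},{"translation": [0,0,0],"turn": 0,"fingers": 1}]'

```text
time_s: 18.22
eef_pos: [527.1, -56.3, 94.5]
orientation: [-0.424, -0.565, -0.425, 0.566]
ft_force: [0.4, -0.1, 5.1]
width: 10.4
```

Run:
```python
from h import *
rep((525.5,-56.0,95));print(env.state()['torque'])
```

```text
t 18.22 tcp [527.11 -56.29  94.46] toolx [-1.7e-03  6.0e-04 -1.0e+00] yYaw -16.18 w 10.38 F [ 0.37 -0.06  5.1 ] q [-0.208 -0.037  2.021  0.     1.16   0.075]
delta tool [-0.53 -1.63  0.17]
[ 0.06067312 -0.0141447   0.04386735]
```

Emit:
step_arm --moves '[{"translation": [-0.0005,0,0],"turn": 0,"fingers": 1},{"translation": [0,0,0],"turn": 0,"fingers": 1},{"translation": [-0.0004,0,0],"turn": 0,"fingers": 1},{"translation": [0,0,0],"turn": 0,"fingers": 1},{"translation": [0,0,0],"turn": 0,"fingers": 1}]'

```text
time_s: 18.63
eef_pos: [527.1, -56.3, 95.3]
orientation: [-0.424, -0.565, -0.425, 0.566]
ft_force: [-0.5, 1.4, 4.5]
width: 10.5
```

Emit:
step_arm --moves '[{"translation": [-0.0005,0,0],"turn": 0,"fingers": 1},{"translation": [0,0,0],"turn": 0,"fingers": 1},{"translation": [0,0,0],"turn": 0,"fingers": 1}]'

```text
time_s: 18.88
eef_pos: [527.2, -56.4, 95.8]
orientation: [-0.424, -0.565, -0.425, 0.566]
ft_force: [-0.4, 0.7, 5.5]
width: 10.5
```

Run:
```python
from h import *
rep((525.5,-56.0,95));print(env.state()['torque'])
```

```text
t 18.88 tcp [527.23 -56.37  95.84] toolx [-1.2e-03  4.0e-04 -1.0e+00] yYaw -16.19 w 10.5 F [-0.44  0.73  5.52] q [-0.208 -0.039  2.02   0.     1.162  0.075]
delta tool [ 0.84 -1.77  0.13]
[ 0.1712814   0.29328812 -0.04309744]
```

Emit:
step_arm --moves '[{"translation": [-0.0005,0,0],"turn": 0,"fingers": 1},{"translation": [0,0,0],"turn": 0,"fingers": 1},{"translation": [0,0,0],"turn": 0,"fingers": 1}]'

```text
time_s: 19.13
eef_pos: [527.3, -56.4, 96.3]
orientation: [-0.424, -0.565, -0.425, 0.566]
ft_force: [-1.1, 2.2, 5.1]
width: 10.5
```

Emit:
step_arm --moves '[{"translation": [-0.0005,0,0],"turn": 0,"fingers": 1},{"translation": [0,0,0],"turn": 0,"fingers": 1},{"translation": [0,0,0],"turn": 0,"fingers": 1}]'

```text
time_s: 19.38
eef_pos: [527.3, -56.4, 96.7]
orientation: [-0.424, -0.565, -0.425, 0.566]
ft_force: [-1.8, 0.4, 1.9]
width: 10.4
```

Run:
```python
from h import *
rep((525.5,-56.0,95));print(env.state()['torque'])
```

```text
t 19.38 tcp [527.31 -56.41  96.65] toolx [-9.e-04  3.e-04 -1.e+00] yYaw -16.19 w 10.44 F [-1.79  0.43  1.91] q [-0.208 -0.039  2.019  0.     1.163  0.075]
delta tool [ 1.65 -1.85  0.11]
[ 0.29854723  0.30929654 -0.01902604]
```

The upward force is falling from 5 N to 2 N at TCP z≈96.7, so the bar is against the groove roof. I release gently.

Emit:
step_arm --moves '[{"translation": [0,0,0],"turn": 0,"fingers": 0.8},{"translation": [0,0,0],"turn": 0,"fingers": 0.7},{"translation": [0,0,0],"turn": 0,"fingers": 0.6},{"translation": [0,0,0],"turn": 0,"fingers": 0.5},{"translation": [0,0,0],"turn": 0,"fingers": 0.4},{"translation": [0,0,0],"turn": 0,"fingers": 0.3},{"translation": [0,0,0],"turn": 0,"fingers": 0.3},{"translation": [0,0,0],"turn": 0,"fingers": 0.3}]'

```text
time_s: 20.05
eef_pos: [527.8, -56.6, 97.2]
orientation: [0.425, 0.565, 0.425, -0.565]
ft_force: [0.2, -0.1, -0.2]
width: 60.2
```

Run:
```python
from h import *
rep((525.5,-56.0,95));print(env.state()['torque'])
S=vision.camera('side')
save('s8',S['frame'],8,(240,190,315,255))
```

```text
t 20.05 tcp [527.77 -56.59  97.17] toolx [ 1.e-04 -1.e-04 -1.e+00] yYaw -16.19 w 60.24 F [ 0.24 -0.07 -0.21] q [-0.208 -0.04   2.018 -0.     1.163  0.075]
delta tool [ 2.17 -2.35  0.06]
[ 0.04040154 -0.02744554  0.00644347]
```

View pics/s8.png

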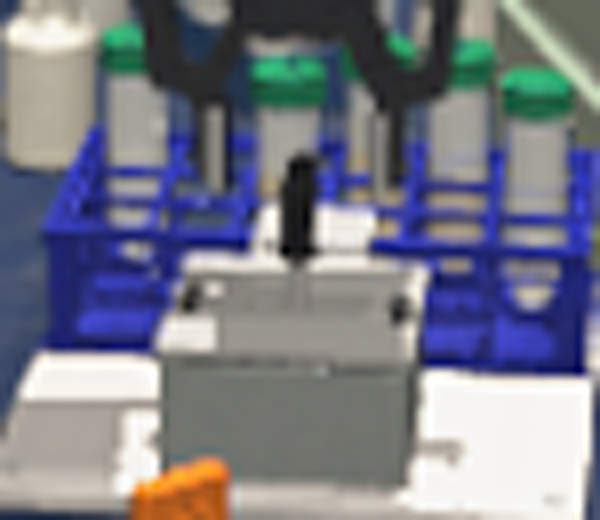

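The key stands free, with its wing seen edge-on at (297,205). I back off straight up and away.

Emit:
step_arm --moves '[{"translation": [-0.01,0,0],"turn": 0,"fingers": 0.2},{"translation": [-0.02,0,0],"turn": 0,"fingers": 0.1},{"translation": [-0.03,0,0],"turn": 0,"fingers": 0.1},{"translation": [-0.03,0,0],"turn": 0,"fingers": 0.1},{"translation": [-0.03,0,0],"turn": 0,"fingers": 0.1},{"translation": [-0.03,0,0],"turn": 0,"fingers": 0.1},{"translation": [0,-0.03,-0.03],"turn": 0,"fingers": 0.1},{"translation": [0,-0.03,-0.03],"turn": 0,"fingers": 0.1},{"translation": [0,-0.03,-0.03],"turn": 0,"fingers": 0.1},{"translation": [0,-0.03,-0.03],"turn": 0,"fingers": 0.1}]'

```text
time_s: 20.93
eef_pos: [446.5, 90.5, 248.4]
orientation: [0.425, 0.566, 0.424, -0.565]
ft_force: [0.7, 0.2, 0.9]
width: 76.7
```

Emit:
step_arm --moves '[{"translation": [0,-0.02,-0.035],"turn": 0,"fingers": 0.1},{"translation": [0,-0.0,-0.04],"turn": 0,"fingers": 0.1},{"translation": [0,0,-0.04],"turn": 0,"fingers": 0.1},{"translation": [0,0,-0.02],"turn": 0,"fingers": 0.1},{"translation": [0,0,0],"turn": 0,"fingers": 0.1},{"translation": [0,0,0],"turn": 0,"fingers": 0.1}]'

```text
time_s: 21.43
eef_pos: [465.7, 225.6, 247.7]
orientation: [-0.425, -0.565, -0.425, 0.565]
ft_force: [0.0, -0.4, 0.2]
width: 76.8
```

Run:
```python
from h import *
rep()
S=vision.camera('side');T=vision.camera('top')
save('s9',S['frame'],8,(240,190,315,255))
save('t9',T['frame'],1.4); save('t9z',T['frame'],10,(285,175,345,230))
for X in ((526.5,-56.3,70),(526.5,-56.3,131),(526.5,-56.3,95)): print(proj(T,X),proj(S,X))
```

```text
t 21.43 tcp [465.71 225.57 247.67] toolx [ 1.e-04 -3.e-04 -1.e+00] yYaw -16.06 w 76.78 F [ 0.02 -0.36  0.21] q [ 0.347 -0.194  1.898 -0.     1.438  0.628]
[310.46421549 205.26498421] [276.36939818 227.7135232 ]
[312.00108311 203.20935909] [276.53125345 210.65488599]
[311.07449898 204.44870436] [276.43518451 220.78001281]
```

View pics/s9.png

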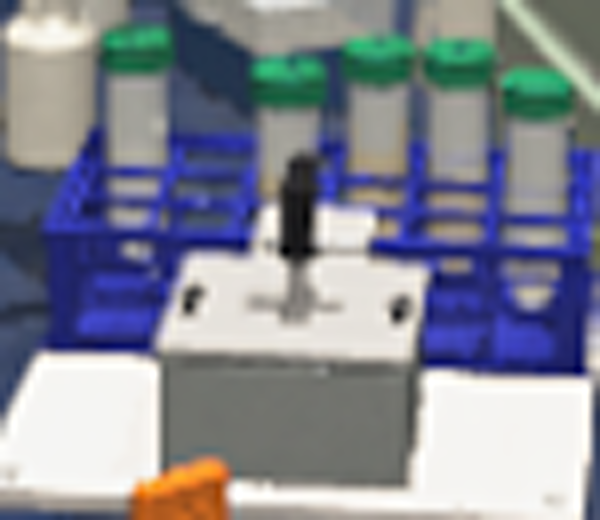

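View pics/t9.png

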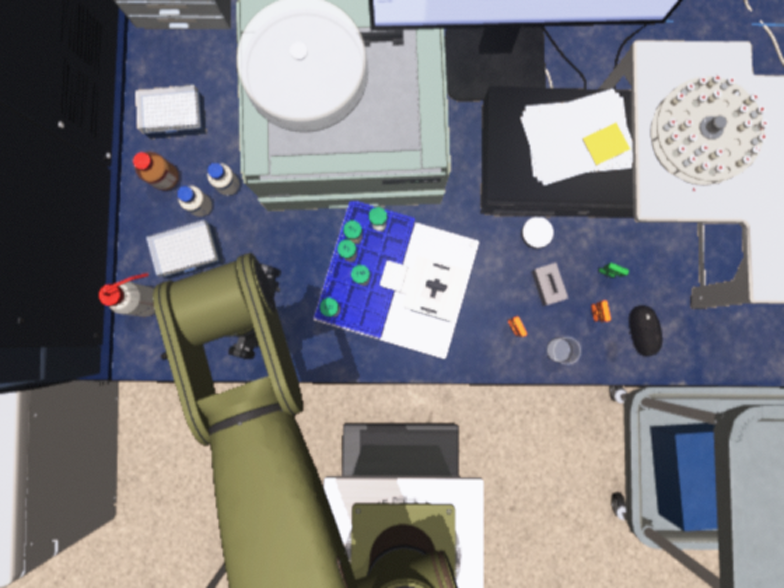

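View pics/t9z.png

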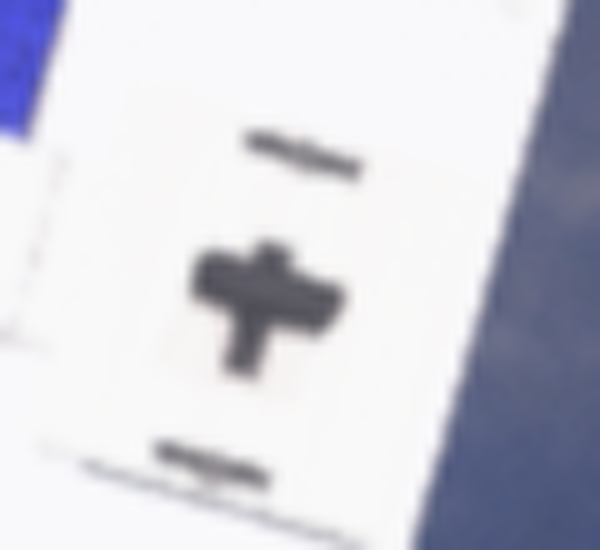

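The top picture shows the wing lying across the slot at (311,204), and the beaker and case are unmoved. In the side picture the wing top is at row ~209.6, where 210.7 is expected for a seated, upright key. I hand in.

Run:
```python
from h import *
print(job_done()); rep()
```

```text
the job is handed in; nothing more can be done
None
the job is handed in; nothing more can be done
```

I took the black T-key out of its stand, passed it through the slot, pressed it about 10–11 mm into the spring pad, and gave it a quarter turn. I then let it rise into the cross groove, released it and backed the arm away. The job was handed in at about 21.5 s of the 58 s allowed; no verdict was reported.

**Forces:** the largest reading I saw was about 9 N. During the rise the bar rubbed sideways at about 3 N, so I moved the tool roughly 2.6 mm along the slot until that disappeared. At the top the upward force fell from 5 N to 2 N, which I took as the bar meeting the groove roof. After release the force read close to zero.

**Last pictures:**
- **Key:** it stands alone with its wing across the slot. The wing top is at the height expected for a locked key, within about 1 pixel (roughly 3 mm).
- **Upright:** the top view puts the wing within about 1 pixel of where an upright key should be. The side view is off by about the same, and I put that down to the slanted wing.
- **Bystanders:** the beaker and the round case show no movement. The arm hid the bottle and marker in the last top picture, so I did not confirm those two there. The only pass over their area was the way back, at about 250 mm height.

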